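# Start the balance's calibration with its sunken key

## Task

Start the calibration of the balance that has the metal check weight on its pan: push its sliding cover aside by the tab, reach your closed fingertips into the well it uncovers and press the sunken key right down, keep it down for two seconds, then let it come up and push the cover fully shut again. Only push and press, gripping nothing: leave the check weight standing where it is, leave the cover and key of the other balance (the one with the bottle on its pan) alone, and do not disturb the other things on the bench.

Things in the scene. Friction and masses are not known exactly. Their poses are not given: they have to be found in the camera images.
- balance_a: The balance to work on, fixed: white, 240 (x) by 170 (y) mm, flat deck 55 mm above the bench, the check weight on its pan. Origin: centre of its underside, at bench height; x points from its front (dark display, robot's side) to the back, y to its left, z up. A sliding cover at the front of the deck hides the well. Either balance may stand on the left.
- well_a (a point): Centre of the mouth of balance_a's well, at deck height (55 mm above the bench), at x -75, y -35 mm in the balance's frame. The well is square, 44 by 44 mm, sides along the balance's x and y. The flat top of the round grey key in it, 36 mm across, lies 14 mm below this point when up, 20 mm when fully down.
- tab_a (a point): Centre of the top edge of the upright tab in the middle of balance_a's cover; moves with it. Tab: 8 mm thick along the balance's y, 32 mm along x, 18 mm high, top 77.5 mm above the bench. Cover plate: 60 (x) by 56 (y) by 4 mm, top 59.5 mm above the bench. It runs between rails 5 mm high at x -107 and -43 mm; end bars, also 5 mm, at y -66 and +58 mm (balance frame).
- cover_a (a joint): Slide of the cover of balance_a, m: 0 = shut (the tab is above the middle of the well), grows as the cover moves along the balance's +y; stop at 0.062 (fully open); the well is quite uncovered from 0.050. It may start up to 8 mm open. Friction about 1.5 N; it stays where it is left.
- key_a (a joint): Travel of the sunken key of balance_a, m: 0 = up, 0.006 = fully down. A spring brings it back: about 1 N to start it, 4 N at the bottom.
- balance_b: The other balance, of the same make and measures as balance_a, with a white bottle on its pan; fixed; not to be operated.
- cover_b (a joint): Slide of the cover of the other balance, m, as cover_a. Leave alone.
- key_b (a joint): Travel of the key of the other balance, m, as key_a. Leave alone.
- check_weight: Plain metal check weight with a knob, 29 mm across, 50 mm tall, 0.2 kg, standing loose on the pan of balance_a; origin at the centre of its underside. It stays there.
- bottle_tablets: White screw-cap bottle, 47 mm across, 85 mm tall, standing loose on the pan of balance_b; origin at the centre of its underside. Bystander.
- marker_blue: White marker pen with a blue band, 139 mm long, 13 mm thick, lying loose on the bench between the balances; origin at the middle of its underside. Bystander.
- tweezers: Steel tweezers, 126 by 23 by 9 mm, lying loose on the bench to the left of both balances; origin at the middle of the underside. Bystander.
- pan_a (a point): Centre of the top of balance_a's round steel pan (110 mm across), 63 mm above the bench, 50 mm behind the balance's origin.
Mind the look-alikes: they are no part of the job. There is more than one size of the check_weight; the one meant has the size given above.

How it is judged:
By the outcome, as a careful person would: the job done as asked, in the order asked, and still so for the second after the job is handed in, with the robot touching nothing.
It also fails if it takes over 51 s, if anything falls off the work surface, if the arm or the gripper's body presses on something with over 40 N, if the wrist force passes 120 N, or if a joint passes its speed limit or range.

## Robot

A 6-joint arm with a two-finger parallel gripper is mounted at the origin on the work surface; the furniture and walls round the work are solid. World frame = base frame: x ahead of the robot, y to its left, z up, the work surface at z = 0. Lengths are in m, angles in rad, forces in N, time in s.
With the tool pointing down it reaches from about 0.375 to 0.825 m from the base axis. Payload 5.5 kg.
Tool frame: the origin (TCP) lies midway between the tips of the shut fingers; the grasp point (between the pads) lies 19 mm behind it; z points along the fingers, y is the direction in which the jaws open and shut (so a half turn about z gives the same grasp; the last joint's range is limited). The gripper opens to 85 mm and grips with 20 to 120 N. Pads are 22 mm wide; open, the fingers measure 114 mm over their backs; the gripper's body (76 mm by 85 mm) begins 54 mm behind the grasp point. The pads swing forward as they close: fully open they stand 13 mm farther back than shut.
Start: joints at [1.152, 0.314, -0.047, 1.21, 0, 1.571], TCP at [0.244, 0.548, 0.191] pointing down, gripper open.
Joint ranges: [-2.67, 2.67], [-0.69, 1.73], [-1.03, 1.25], [-2.08, 2.16], [-1.42, 1.45], [-3.14, 3.14]. Speed limits (rad/s): [2.39, 2.39, 3.01, 3.14, 3.14, 3.14].

## Interface

Orientations are given as a unit quaternion [w, x, y, z].
In Python, from plant import * gives the robot as it stands.
- The arm moves only by the shell command python3 -m handwheel 'ROWS' [OPENING]. ROWS is JSON, a list of rows, each an object with "linear": the shift along the world's x, y, z in mm, a list of three; "spin": the turn about the world's z in rad. In form: [{"linear": [tx, ty, tz], "spin": spin}, ...]. A call has 1 to 12 rows; each row shifts and turns the commanded pose from where the row before left it; what a row does not reach is not made up. A row lasts 1/10 s, in which the tool goes at most 50 mm and 8.59 degrees, less where a joint would pass 70% of its speed; a pose out of reach is approached as far as the arm can. A call is refused whole if a number of a shift passes 50 or a number of a turn 0.15, either way. A call with a gripper value outside its range is refused whole. OPENING is the finger opening in mm, from 0 to 85.4, set as the call begins (- or left out, the last holds). The fingers move at their own pace and stop on an object; the grip force is fixed at half the most. Time passes only in rows, so rows that do not move let the fingers close. It gives the time, the measured TCP pose, the force and the opening at its end, in the units of the state.
- get_obs(): the state, without advancing time (a new reading comes with each control period).
- get_image(name): name is "scene" or "top" or "wrist"; returns (picture, depth): 384x512x3 uint8, blue, green, red; 384x512 float32, m along the optical axis (not along the pixel's ray), 0 where there is no reading.
- get_calibration(name): a dict with "camera_matrix" (3x3 intrinsics, pixels), "k1" (the pictures are not rectified: a ray, as slopes to the right and down, at radius r is drawn at 1 + k1 r^2 times it, then the intrinsics apply), "extrinsics" (4x4, takes a point from camera to world coordinates). Camera axes: x right, y down, z forward; pixel columns grow to the right and rows downward; lengths in m; the calibration is good to about 2 mm. A picture is of the moment at which its call begins: read the wrist's pose just before it. get_calibration takes no time and is no camera call; for the wrist camera it gives the pose at the moment of the call.
- hand_in(): hands the job in, once; it reports no verdict.
Trained networks look in the newest picture that a camera, given by its name, has taken for a name from the list of things; names that differ only in an ending like _2 or _b are one class to them, and where a whole thing is asked for, a point or a joint stands for the part that bears it (a point fixed in the world has none). Each returns a list of dicts, best first, with "conf" (0 to 1); they miss things now and then, are a little off and sometimes report something else, mostly with a low value. They report only what shows in the picture. A call takes as long as a camera call. They do not tell look-alikes from the thing itself.
- recognise(camera, query): "xyz" ([x, y, z] in m, in the coordinates of the camera as it stood for that picture, good to about 4 mm: the middle of the surface that is visible of it).
- spot_point(camera, query): "xyz" ([x, y, z] in m, in the coordinates of the camera as it stood for that picture, good to about 4 mm: a listed point, or the origin of a listed thing).
The state is a dict: "time": time; "qpos": joint angles; "joint_vel": joint speeds; "joint_torque": joint torques, N m; "position": TCP position; "tool_rot": TCP orientation; "force": force on the tool from outside, world axes, zero at the start; "wrist_torque": the same for the moment, N m; "finger_gap": opening from 0.0 (shut) to 1.0 (fully open).
Only numpy, scipy, OpenCV 4.12 (cv2) and the standard library are available. Lean on these libraries where they do the work, as an engineer would, in place of code of your own. Each camera call takes 0.05 s, during which the arm holds its last target. There are 200 camera calls.

## Working session

There is one attempt and no reset: what is moved stays moved. The work goes in short steps, Python scripts to look and compute and a shell command to move; the robot and the scene stay as the last step left them, time stands still between calls to the robot, and variables do not carry over. Pictures are saved under pics/ and viewed, about 8 in all and at most 12, crops included, and the job is handed in when it is done.

```bash
mkdir -p pics; cat > h.py <<'E'
from plant import *
import numpy as np, cv2
def w(cam,p):
    T=np.array(get_calibration(cam)["extrinsics"]); return (T@np.r_[p,1])[:3]
def px(cam,P):
    c=get_calibration(cam);T=np.linalg.inv(np.array(c["extrinsics"]));q=T@np.r_[P,1]
    s=q[:2]/q[2];s=s*(1+c["k1"]*(s@s));K=np.array(c["camera_matrix"]);return (K@np.r_[s,1])[:2]
E
python3 - <<'E'
from h import *
np.set_printoptions(precision=4,suppress=True)
ims=[]
for c in ["top","scene"]:
    im,d=get_image(c)
    cv2.imwrite(f"pics/{c}0.png",im)
    for q in ["tab_a","well_a","pan_a","balance_a","check_weight","bottle_tablets"]:
        for r in spot_point(c,q)[:4]:
            P=w(c,r["xyz"]);print(c,q,round(r["conf"],2),P,px(c,P).round())
print(get_obs())
E
```

```text
top tab_a 0.68 [ 0.517  -0.2119  0.077 ] [368. 237.]
top well_a 0.8 [ 0.5164 -0.2116  0.0558] [366. 237.]
top pan_a 0.81 [ 0.6297 -0.1554  0.067 ] [344. 192.]
top balance_a 0.79 [ 0.5831 -0.1605 -0.0003] [341. 211.]
top balance_a 0.62 [ 0.5972  0.198  -0.0032] [207. 204.]
top check_weight 0.62 [ 0.627 -0.17   0.064] [350. 193.]
top check_weight 0.54 [ 0.7779 -0.1686 -0.0016] [344. 139.]
scene tab_a 0.58 [ 0.5163 -0.2164  0.0774] [314. 272.]
scene well_a 0.83 [ 0.5195 -0.2171  0.0503] [314. 279.]
scene pan_a 0.81 [ 0.6345 -0.1607  0.0622] [322. 234.]
scene balance_a 0.86 [ 0.5899 -0.1683  0.0008] [312. 263.]
scene balance_a 0.7 [0.5989 0.1985 0.0024] [206. 197.]
scene check_weight 0.75 [ 0.7807 -0.169   0.0003] [353. 220.]
scene check_weight 0.63 [ 0.6261 -0.1691  0.0624] [323. 238.]
scene bottle_tablets 0.8 [0.6459 0.2032 0.0614] [215. 172.]
{'time': 0.7, 'qpos': array([ 1.152 ,  0.3134, -0.0471,  1.2102, -0.    ,  1.5708]), 'joint_vel': array([-0.0012,  0.0017, -0.0006,  0.0016, -0.0005, -0.0005]), 'joint_torque': array([  0.0024, -53.9284,  33.9985,   0.0012,  -0.0001,   0.    ]), 'position': array([0.244 , 0.5482, 0.1914]), 'tool_rot': array([0.    , 0.2079, 0.9782, 0.    ]), 'force': array([-0.4245, -1.3051,  0.3113]), 'wrist_torque': array([ 0.003 , -0.06  , -0.0805]), 'finger_gap': 0.99906886170806}
```

View pics/top0.png

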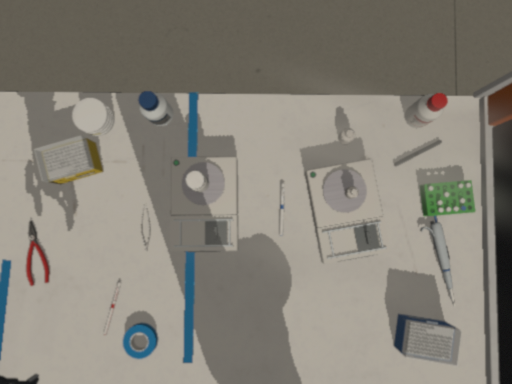

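View pics/scene0.png

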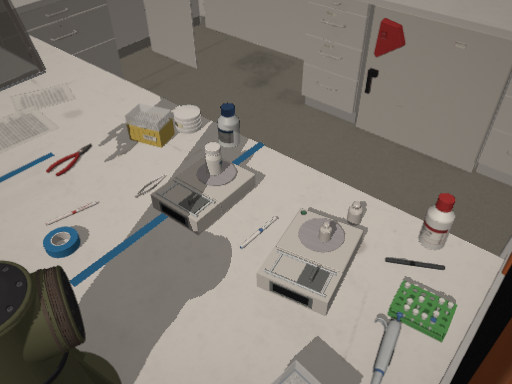

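The top and scene pictures show balance_a on the right: pan with weight at about (350,192), cover with tab at about (367,237) in top view. It is yawed roughly +0.13 rad. Moving there with the fingers closed.

```bash
python3 -m handwheel '[{"linear":[16,-46,0],"spin":-0.1},{"linear":[16,-46,0],"spin":-0.1},{"linear":[16,-46,0],"spin":-0.1},{"linear":[16,-46,0],"spin":-0.1},{"linear":[16,-46,0],"spin":-0.1},{"linear":[16,-46,0],"spin":-0.1},{"linear":[16,-46,0],"spin":-0.1},{"linear":[16,-46,0],"spin":-0.1},{"linear":[16,-46,0],"spin":-0.1},{"linear":[16,-46,0],"spin":-0.1},{"linear":[16,-46,0],"spin":0},{"linear":[16,-46,0],"spin":0}]' 0
python3 -m handwheel '[{"linear":[16,-46,0],"spin":0},{"linear":[16,-46,0],"spin":0},{"linear":[16,-46,0],"spin":0},{"linear":[0,-30,0],"spin":0},{"linear":[0,0,0],"spin":0},{"linear":[0,0,0],"spin":0}]' 0
python3 - <<'E'
from h import *
np.set_printoptions(precision=4,suppress=True)
print(get_calibration("wrist")["extrinsics"])
im,d=get_image("wrist"); cv2.imwrite("pics/w1.png",im); np.save("d1.npy",d)
for q in ["tab_a","well_a","pan_a","balance_a","check_weight"]:
    for r in spot_point("wrist",q)[:3]:
        P=w("wrist",r["xyz"]);print(q,round(r["conf"],2),P,px("wrist",P).round())
o=get_obs();print(o["time"],o["position"],o["tool_rot"],o["force"],o["qpos"])
E
```

```text
time: 1.9
position: [0.4364, -0.0059, 0.1918]
tool_rot: [0.0, 0.651, 0.759, 0.0]
force: [1.5, 0.8, 0.9]
finger_gap: -0.0
time: 2.5
position: [0.4837, -0.1721, 0.1912]
tool_rot: [-0.0, 0.652, 0.758, 0.0]
force: [0.0, -0.4, -0.7]
finger_gap: 0.006
[[ 0.9888  0.1422  0.0454  0.4725]
 [ 0.1492 -0.9419 -0.3009 -0.0961]
 [ 0.      0.3043 -0.9526  0.3721]
 [ 0.      0.      0.      1.    ]]
tab_a 0.84 [ 0.5197 -0.2102  0.0761] [284. 217.]
well_a 0.56 [ 0.5165 -0.2148  0.0561] [279. 214.]
pan_a 0.8 [ 0.6375 -0.1564  0.0579] [388. 184.]
balance_a 0.78 [ 0.5848 -0.1673  0.0024] [331. 175.]
check_weight 0.9 [ 0.7822 -0.1685 -0.0035] [463. 195.]
check_weight 0.85 [ 0.6247 -0.1708  0.0638] [376. 195.]
2.8 [ 0.4841 -0.1708  0.1916] [0.0001 0.6507 0.7593 0.0001] [-0.7319 -0.4079 -0.1402] [-0.3393  0.1504 -0.2544  1.1657  0.0001  1.0778]
```

View pics/w1.png

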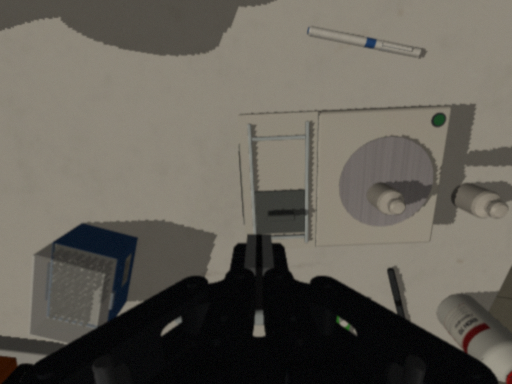

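The wrist view shows the rail frame (250–312, 122–240), the dark cover at about (280,212) with tab at (288,213), and the right check weight on the pan. I'll enlarge the frame to get its yaw and position.

```bash
python3 - <<'E'
import cv2
im=cv2.imread("pics/w1.png")[100:250,230:420]
cv2.imwrite("pics/w1c.png",cv2.resize(im,None,fx=4,fy=4,interpolation=cv2.INTER_CUBIC))
E
```

```text
(no output)
```

View pics/w1c.png

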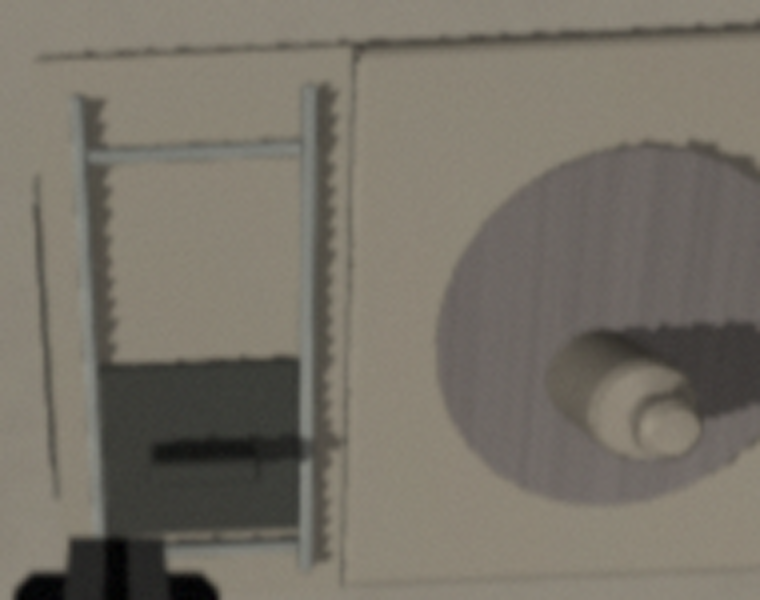

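```bash
cat >> h.py <<'E'
def ray(cam,u,v,z):
    c=get_calibration(cam);T=np.array(c["extrinsics"]);K=np.array(c["camera_matrix"])
    n=cv2.undistortPoints(np.float64([[[u,v]]]),K,np.float64([c["k1"],0,0,0]))[0,0]
    d=T[:3,:3]@np.r_[n,1];return T[:3,3]+d*(z-T[2,3])/d[2]
E
python3 - <<'E'
from h import *
from scipy.optimize import least_squares
c=get_calibration("wrist");print(c["k1"])
g=lambda u,v,z:ray("wrist",230+(u+.5)/4-.5,100+(v+.5)/4-.5,z)[:2]
rr=[g(310,90,.06),g(309,250,.06),g(307,550,.06)]; lr=[g(79,100,.06),g(86,250,.06),g(98,500,.06)]
tb=[g(100,156,.06),g(295,147,.06)]; bb=[g(170,545,.06),g(295,541,.06)]
def loc(p,P): 
    C,S=np.cos(p[2]),np.sin(p[2]);d=P-p[:2];return np.array([C*d[0]+S*d[1],-S*d[0]+C*d[1]])
def f(p): return [loc(p,P)[0]+.043 for P in rr]+[loc(p,P)[0]+.107 for P in lr]+[loc(p,P)[1]-.058 for P in tb]+[loc(p,P)[1]+.066 for P in bb]
s=least_squares(f,[.587,-.165,.13],x_scale=[.01,.01,.1]);p=s.x
print("pose",p,"res mm",np.round(s.fun*1e3,1))
C,S=np.cos(p[2]),np.sin(p[2]);print("well",p[:2]+[C*-.075+S*.035,S*-.075-C*.035])
for n,q in dict(c1=(103,366),c2=(298,360),b1=(105,530),b2=(298,524)).items(): print(n,loc(p,g(*q,.0595))*1e3)
for q in [(152,440),(152,462),(258,440),(258,460)]: print("tab",loc(p,g(*q,.0775))*1e3)
print("w",loc(p,np.array([.626,-.170]))*1e3)
E
```

```text
-0.0024796099803576564
pose [ 0.58425658 -0.16409898  0.19775974] res mm [ 0.   0.1  0.4  0.2 -0.1 -0.5 -1.3 -1.2  1.4  1. ]
well [ 0.51759496 -0.2131523 ]
c1 [-103.91417174   -5.02677128]
c2 [-45.77067493  -5.76169422]
b1 [-105.8798969   -58.72400645]
b2 [-45.44687972 -59.37960814]
tab [-90.45484813 -22.4029222 ]
tab [-90.69017862 -29.20080316]
tab [-60.0050466  -23.76989819]
tab [-60.03648725 -29.95492692]
w [ 39.77041341 -13.98746357]
```

Balance pose: (0.584, −0.164), yaw 0.198. Cover about 3–8 mm open. Descend on the −y side of the tab.

```bash
python3 -m handwheel '[{"linear":[19,-31,0],"spin":0.045},{"linear":[19,-31,0],"spin":0},{"linear":[0,0,-40],"spin":0},{"linear":[0,0,-40],"spin":0},{"linear":[0,0,-25],"spin":0},{"linear":[0,0,-10],"spin":0},{"linear":[0,0,-10],"spin":0},{"linear":[0,0,0],"spin":0},{"linear":[0,0,0],"spin":0}]' 0
python3 - <<'E'
from h import *
im,d=get_image("wrist"); cv2.imwrite("pics/w2.png",im)
o=get_obs();print(o["time"],o["position"],o["tool_rot"],o["force"])
E
```

```text
time: 3.7
position: [0.523, -0.2341, 0.0676]
tool_rot: [0.001, 0.634, 0.773, 0.0]
force: [0.4, -1.0, 0.2]
finger_gap: 0.0
3.75 [ 0.52314968 -0.23417968  0.06784826] [1.13723937e-03 6.34040240e-01 7.73299152e-01 3.18460126e-04] [ 1.10843065 -0.89546422 -0.26851034]
```

View pics/w2.png

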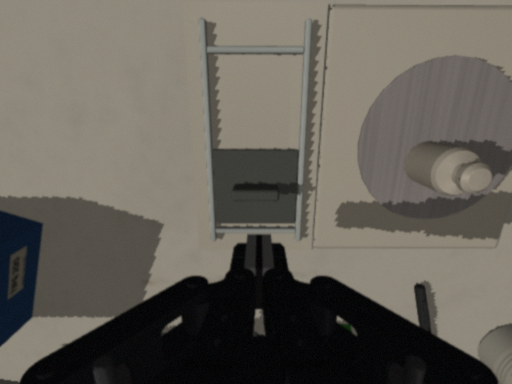

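The fingers are in line with the rails, beside the tab (tab at (257,191)), clear of everything. Pushing open along the balance's +y.

```bash
python3 -m handwheel '[{"linear":[-1.3,6.5,-1],"spin":0},{"linear":[-1.3,6.5,0],"spin":0},{"linear":[-1.3,6.5,0],"spin":0},{"linear":[-1.3,6.5,0],"spin":0},{"linear":[-1.3,6.5,0],"spin":0},{"linear":[-1.3,6.5,0],"spin":0},{"linear":[-1.3,6.5,0],"spin":0},{"linear":[-1.3,6.5,0],"spin":0},{"linear":[-1.3,6.5,0],"spin":0},{"linear":[-1.3,6.5,0],"spin":0},{"linear":[0,0,0],"spin":0},{"linear":[0,0,0],"spin":0}]' 0
python3 - <<'E'
from h import *
im,d=get_image("wrist"); cv2.imwrite("pics/w3.png",im)
o=get_obs();print(o["time"],o["position"],o["force"])
P=o["position"][:2]-[.58426,-.1641];C,S=np.cos(.198),np.sin(.198);print("local mm",(C*P[0]+S*P[1])*1e3,(-S*P[0]+C*P[1])*1e3)
E
```

```text
time: 4.95
position: [0.5091, -0.1688, 0.0655]
tool_rot: [0.0, 0.634, 0.773, -0.0]
force: [-0.3, -0.3, 0.7]
finger_gap: -0.004
5.0 [ 0.50915718 -0.1689778   0.06548408] [0.22749156 0.47921573 0.22285877]
local mm -74.59496510631514 9.990884900694015
```

View pics/w3.png

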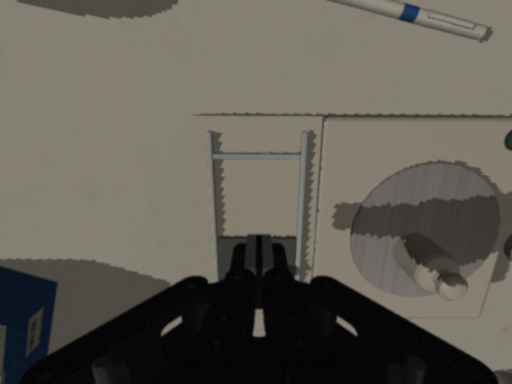

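```bash
python3 - <<'E'
from h import *
p=[.58426,-.1641];C,S=np.cos(.198),np.sin(.198)
def loc(u,v,z):
    P=ray("wrist",u,v,z)[:2]-p;return np.round([(C*P[0]+S*P[1])*1e3,(-S*P[0]+C*P[1])*1e3],1)
print("bar",loc(257,156,.06),"edge",loc(257,237,.0595),loc(257,237,.0565))
im=cv2.imread("pics/w3.png")[225:290,190:330]
cv2.imwrite("pics/w3c.png",cv2.resize(cv2.convertScaleAbs(im,alpha=1.6,beta=20),None,fx=5,fy=5,interpolation=cv2.INTER_CUBIC))
E
```

```text
bar [-75.4  55.3] edge [-75.6  -6. ] [-75.6  -7.5]
```

View pics/w3c.png

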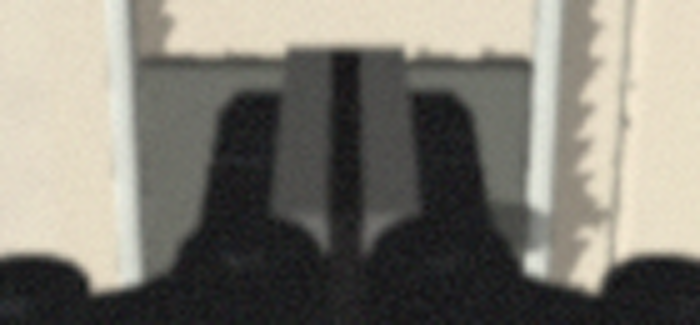

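```bash
python3 - <<'E'
from h import *
np.set_printoptions(precision=4,suppress=True)
_,d=get_image("wrist"); 
im,ds=get_image("scene")
o=get_obs()["position"];print("tcp",o,"projects wrist",px("wrist",o),"scene",px("scene",o))
c=get_calibration("wrist");K=np.array(c["camera_matrix"]);T=np.array(c["extrinsics"])
for u,v in [(250,238),(250,245),(258,238),(258,250),(265,245),(250,260),(225,245),(280,200)]:
    z=d[v,u];n=cv2.undistortPoints(np.float64([[[u,v]]]),K,np.float64([c["k1"],0,0,0]))[0,0]
    print(u,v,z,(T@np.r_[n*z,z,1])[:3])
cv2.imwrite("pics/s4.png",cv2.resize(im[180:320,240:400],None,fx=4.5,fy=4.2,interpolation=cv2.INTER_CUBIC))
E
```

```text
tcp [ 0.5091 -0.1691  0.0654] projects wrist [258.2808 220.4809] scene [294.3869 266.9968]
250 238 0.14805037 [ 0.5029 -0.1604  0.1123]
250 245 0.14146534 [ 0.5032 -0.1608  0.1194]
258 238 0.14803122 [ 0.5071 -0.1596  0.1124]
258 250 0.13609567 [ 0.5072 -0.1598  0.125 ]
265 245 0.14019549 [ 0.5106 -0.1587  0.1205]
250 260 0.12654011 [ 0.5035 -0.1602  0.1349]
225 245 0.21078287 [ 0.4886 -0.1976  0.0572]
280 200 0.20384972 [ 0.5228 -0.1549  0.0533]
```

View pics/s4.png

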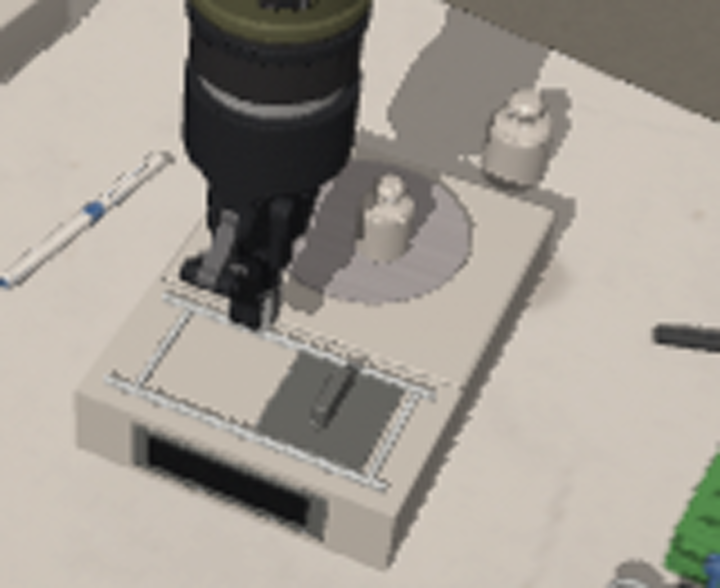

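Key finding: the cover has not moved. Wrist depth and the scene picture both put the fingertips at z≈0.11, about 46 mm above the reported TCP, so they passed over the tab untouched. Before going lower I'll measure the gripper's profile above the true tips.

```bash
python3 - <<'E'
from h import *
np.set_printoptions(precision=1,suppress=True)
_,d=get_image("wrist"); o=get_obs()
c=get_calibration("wrist");K=np.array(c["camera_matrix"]);T=np.array(c["extrinsics"])
v,u=np.nonzero((d>0));z=d[v,u]
n=cv2.undistortPoints(np.float64(np.c_[u,v])[:,None],K,np.float64([c["k1"],0,0,0]))[:,0]
P=(np.c_[n*z[:,None],z]@T[:3,:3].T+T[:3,3]-o["position"])*1e3
C,S=np.cos(.198),np.sin(.198);x=C*P[:,0]+S*P[:,1];y=-S*P[:,0]+C*P[:,1];Z=P[:,2]
m=(Z>25)&(np.abs(x)<70)&(np.abs(y)<60)
print("lowest",np.sort(Z[m])[:5])
for a in range(25,130,7):
    k=m&(Z>=a)&(Z<a+7)
    if k.sum()>5: print(a,k.sum(),"x",np.percentile(x[k],[1,99]),"y",np.percentile(y[k],[1,99]))
E
```

```text
lowest [42.2 42.3 42.3 42.3 42.5]
39 97 x [-11.1  11.5] y [ 5.  10.1]
46 286 x [-13.1  13.3] y [ 5.  10.3]
53 357 x [-13.1  13.5] y [ 4.9 10.2]
60 402 x [-13.   13.4] y [ 5.  10.3]
67 326 x [-13.2  13.5] y [ 5.1 10.3]
74 651 x [-16.7  17.4] y [-11.9  11.5]
81 1447 x [-30.3  30.8] y [-11.2  12.7]
88 3303 x [-35.9  36.2] y [-9.4 12.5]
95 3219 x [-40.8  41.1] y [-9.5 11.8]
102 3683 x [-46.6  46.9] y [-9.6 16.4]
109 6262 x [-51.8  52.1] y [-9.3 16.6]
116 6513 x [-56.8  57.5] y [ 1.5 16.8]
123 7998 x [-60.   60.5] y [ 3.8 17.2]
```

Lowest gripper points are 42 mm above the reported TCP; the fingers are straight for ~35 mm, then widen — enough for the well. Go back and lower by that amount.

```bash
python3 -m handwheel '[{"linear":[6.5,-32,0],"spin":0},{"linear":[6.5,-33,0],"spin":0},{"linear":[0,0,0],"spin":0},{"linear":[0,0,-20],"spin":0},{"linear":[0,0,-10],"spin":0},{"linear":[0,0,-7],"spin":0},{"linear":[0,0,-4],"spin":0},{"linear":[0,0,0],"spin":0},{"linear":[0,0,0],"spin":0}]' 0
python3 -m handwheel '[{"linear":[-1.3,6.5,0],"spin":0},{"linear":[-1.3,6.5,0],"spin":0},{"linear":[-1.3,6.5,0],"spin":0},{"linear":[-0.6,3,0],"spin":0},{"linear":[0,0,0],"spin":0}]' 0
python3 - <<'E'
from h import *
im,d=get_image("wrist"); cv2.imwrite("pics/w5.png",im)
o=get_obs();print(o["time"],o["position"],o["force"])
p=[.58426,-.1641];C,S=np.cos(.198),np.sin(.198)
r=np.median(im[120:235,262:290].mean(2),axis=1);g=np.diff(r);print([(120+i,round(ray("wrist",275,120+i,.0595)[0],4),round(g[i],1)) for i in np.argsort(g)[:3]])
def loc(u,v,z):
    P=ray("wrist",u,v,z)[:2]-p;return np.round([(C*P[0]+S*P[1])*1e3,(-S*P[0]+C*P[1])*1e3],1)
for i in np.argsort(g)[:4]: print(loc(275,120.5+i,.0595))
E
```

```text
time: 6.05
position: [0.5223, -0.2338, 0.0248]
tool_rot: [0.0, 0.634, 0.773, 0.0]
force: [-0.4, -0.4, -0.3]
finger_gap: -0.002
time: 6.55
position: [0.5173, -0.2106, 0.0246]
tool_rot: [-0.0, 0.634, 0.773, 0.0]
force: [0.0, -0.1, -0.2]
finger_gap: -0.002
6.6 [ 0.51717345 -0.21072301  0.02438451] [-0.34097819 -1.17069405 -0.49985226]
[(np.int64(172), np.float64(0.5176), np.float64(-40.2)), (np.int64(171), np.float64(0.5175), np.float64(-21.8)), (np.int64(173), np.float64(0.5178), np.float64(-20.2))]
[-65.8  10.6]
[-65.8  11.2]
[-65.7  10.1]
[-65.3 -13.9]
```

The cover is following now (leading edge moved from −6 to +10.6 mm). Continue to near the stop.

```bash
python3 -m handwheel '[{"linear":[-1.1,5.4,0],"spin":0},{"linear":[-1.1,5.4,0],"spin":0},{"linear":[-1.1,5.4,0],"spin":0},{"linear":[-1.1,5.4,0],"spin":0},{"linear":[-1.1,5.4,0],"spin":0},{"linear":[-1.1,5.4,0],"spin":0},{"linear":[-1.1,5.4,0],"spin":0},{"linear":[-0.8,4,0],"spin":0},{"linear":[0,0,0],"spin":0}]' 0
python3 -m handwheel '[{"linear":[0.8,-4,0],"spin":0},{"linear":[0,0,30],"spin":0},{"linear":[4,-19.5,0],"spin":0},{"linear":[4.2,-20,0],"spin":0},{"linear":[0,0,0],"spin":0},{"linear":[0,0,0],"spin":0}]' 0
python3 - <<'E'
from h import *
im,d=get_image("wrist"); cv2.imwrite("pics/w6.png",im)
o=get_obs();print(o["time"],o["position"],o["force"])
p=[.58426,-.1641];C,S=np.cos(.198),np.sin(.198)
P=o["position"][:2]-p;print("tcp local",(C*P[0]+S*P[1])*1e3,(-S*P[0]+C*P[1])*1e3)
im,d=get_image("scene");cv2.imwrite("pics/s6.png",cv2.resize(im[180:320,240:400],None,fx=4.5,fy=4.2,interpolation=cv2.INTER_CUBIC))
E
```

```text
time: 7.5
position: [0.5088, -0.1688, 0.0244]
tool_rot: [-0.0, 0.634, 0.773, 0.0]
force: [-0.1, -0.5, 0.0]
finger_gap: -0.001
time: 8.1
position: [0.5175, -0.2131, 0.0541]
tool_rot: [-0.001, 0.635, 0.773, 0.0]
force: [-0.4, -0.0, 0.5]
finger_gap: 0.004
8.15 [ 0.51731071 -0.2126471   0.05397321] [-0.29320191  0.91006981 -0.12781742]
tcp local -75.19087489224765 -34.42906677254719
```

View pics/w6.png

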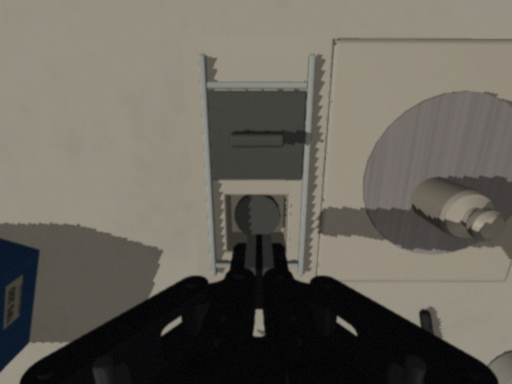

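View pics/s6.png

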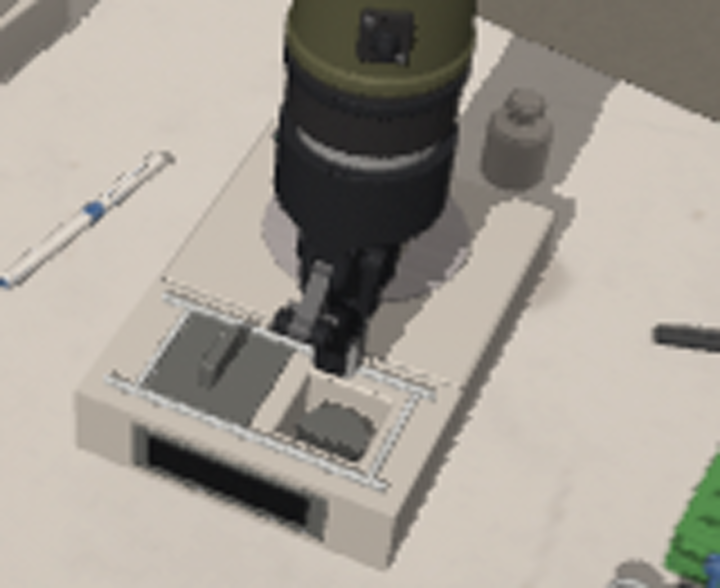

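Cover fully open: well mouth at (220–302, from row 181), key centred near (258,216) in the wrist view, scene view agrees. Check the key centre against the TCP, then press.

```bash
python3 - <<'E'
from h import *
p=[.58426,-.1641];C,S=np.cos(.198),np.sin(.198)
def loc(u,v,z):
    P=ray("wrist",u,v,z)[:2]-p;return np.round([(C*P[0]+S*P[1])*1e3,(-S*P[0]+C*P[1])*1e3],1)
print("key top edge (+y -17 expected)",loc(258,195,.041),"L/R",loc(235,215,.041),loc(281,215,.041),"mouth edges",loc(258,193,.041),loc(258,181,.055),"cover edges",loc(258,179,.0595),loc(258,92,.0595))
E
python3 -m handwheel '[{"linear":[0,0,-20],"spin":0},{"linear":[0,0,-15],"spin":0},{"linear":[0,0,-10],"spin":0},{"linear":[0,0,-5],"spin":0},{"linear":[0,0,0],"spin":0}]' 0
```

```text
key top edge (+y -17 expected) [-75.3 -19.2] L/R [-92.9 -35.2] [-57.9 -35.2] mouth edges [-75.3 -17.7] [-75.3  -4.8] cover edges [-75.3  -2.3] [-75.1  51.5]
time: 8.7
position: [0.5175, -0.2125, 0.0038]
tool_rot: [-0.001, 0.634, 0.773, -0.0]
force: [0.6, 0.2, 0.3]
finger_gap: 0.002
```

```bash
python3 -m handwheel '[{"linear":[0,0,-3],"spin":0},{"linear":[0,0,-2],"spin":0},{"linear":[0,0,0],"spin":0}]' 0
python3 -m handwheel '[{"linear":[0,0,-3],"spin":0},{"linear":[0,0,0],"spin":0}]' 0
python3 -m handwheel '[{"linear":[0,0,-2],"spin":0},{"linear":[0,0,0],"spin":0}]' 0
```

```text
time: 9.0
position: [0.5186, -0.2132, -0.0002]
tool_rot: [0.001, 0.634, 0.773, 0.0]
force: [0.3, 0.0, 1.3]
finger_gap: -0.001
time: 9.2
position: [0.5186, -0.2132, -0.0034]
tool_rot: [0.001, 0.634, 0.773, 0.0]
force: [1.0, -0.1, 3.1]
finger_gap: -0.002
time: 9.4
position: [0.5187, -0.2133, -0.0049]
tool_rot: [0.001, 0.634, 0.773, 0.0]
force: [-0.5, -0.0, 7.5]
finger_gap: 0.003
```

Force 7.5 N exceeds the 4 N bottom spring, so the key is on its stop. A bit more for margin, then hold.

```bash
python3 -m handwheel '[{"linear":[0,0,-1],"spin":0},{"linear":[0,0,0],"spin":0},{"linear":[0,0,0],"spin":0}]' 0
python3 -m handwheel '[{"linear":[0,0,0],"spin":0},{"linear":[0,0,0],"spin":0},{"linear":[0,0,0],"spin":0},{"linear":[0,0,0],"spin":0},{"linear":[0,0,0],"spin":0},{"linear":[0,0,0],"spin":0},{"linear":[0,0,0],"spin":0},{"linear":[0,0,0],"spin":0},{"linear":[0,0,0],"spin":0},{"linear":[0,0,0],"spin":0},{"linear":[0,0,0],"spin":0},{"linear":[0,0,0],"spin":0}]' 0
python3 -m handwheel '[{"linear":[0,0,0],"spin":0},{"linear":[0,0,0],"spin":0},{"linear":[0,0,0],"spin":0},{"linear":[0,0,0],"spin":0},{"linear":[0,0,0],"spin":0},{"linear":[0,0,0],"spin":0},{"linear":[0,0,0],"spin":0},{"linear":[0,0,0],"spin":0},{"linear":[0,0,0],"spin":0},{"linear":[0,0,0],"spin":0},{"linear":[0,0,0],"spin":0},{"linear":[0,0,0],"spin":0}]' 0
```

```text
time: 9.7
position: [0.5187, -0.2133, -0.0051]
tool_rot: [0.001, 0.634, 0.773, 0.0]
force: [-2.6, 2.3, 14.4]
finger_gap: 0.004
time: 10.9
position: [0.5187, -0.2133, -0.0051]
tool_rot: [0.001, 0.634, 0.773, 0.0]
force: [-2.6, 2.1, 14.7]
finger_gap: -0.001
time: 12.1
position: [0.5187, -0.2133, -0.0051]
tool_rot: [0.001, 0.634, 0.773, 0.0]
force: [-1.8, 1.4, 14.6]
finger_gap: -0.001
```

Held 2.4 s at ~14.5 N with no further travel (hard stop). Release, cross over the tab, come down on its +y side.

```bash
python3 -m handwheel '[{"linear":[0,0,4],"spin":0},{"linear":[0,0,8],"spin":0},{"linear":[0,0,30],"spin":0},{"linear":[0,0,30],"spin":0},{"linear":[-8,40,0],"spin":0},{"linear":[-8,40,0],"spin":0},{"linear":[0,0,0],"spin":0},{"linear":[0,0,-20],"spin":0},{"linear":[0,0,-12],"spin":0},{"linear":[0,0,-7],"spin":0},{"linear":[0,0,0],"spin":0},{"linear":[0,0,0],"spin":0}]' 0
python3 - <<'E'
from h import *
o=get_obs();P=o["position"][:2]-[.58426,-.1641];C,S=np.cos(.198),np.sin(.198);print("local",(C*P[0]+S*P[1])*1e3,(-S*P[0]+C*P[1])*1e3,o["force"],o["position"])
E
```

```text
time: 13.3
position: [0.5019, -0.1334, 0.0264]
tool_rot: [-0.0, 0.634, 0.773, -0.0]
force: [-0.2, -0.3, 0.5]
finger_gap: 0.003
local -74.71740335347745 46.25768110850451 [-0.17847913 -0.27060485  0.51071286] [ 0.50190314 -0.13344367  0.02636653]
```

```bash
python3 -m handwheel '[{"linear":[1.3,-6.4,0],"spin":0},{"linear":[1.3,-6.4,0],"spin":0},{"linear":[1.3,-6.4,0],"spin":0},{"linear":[1.3,-6.4,0],"spin":0},{"linear":[1.3,-6.4,0],"spin":0},{"linear":[1.3,-6.4,0],"spin":0},{"linear":[1.3,-6.4,0],"spin":0},{"linear":[1.3,-6.4,0],"spin":0},{"linear":[1.3,-6.4,0],"spin":0},{"linear":[1.2,-6,0],"spin":0},{"linear":[0,0,0],"spin":0}]' 0
python3 -m handwheel '[{"linear":[0.2,-1,0],"spin":0},{"linear":[0.2,-1,0],"spin":0},{"linear":[0,0,0],"spin":0}]' 0
python3 -m handwheel '[{"linear":[0.2,-1,0],"spin":0},{"linear":[0,0,0],"spin":0}]' 0
```

```text
time: 14.4
position: [0.5151, -0.1977, 0.0263]
tool_rot: [0.0, 0.634, 0.773, -0.0]
force: [0.4, -0.2, -0.2]
finger_gap: 0.001
time: 14.7
position: [0.5152, -0.1985, 0.0264]
tool_rot: [-0.0, 0.634, 0.773, 0.0]
force: [-0.2, 0.7, -0.3]
finger_gap: -0.002
time: 14.9
position: [0.5154, -0.1995, 0.0263]
tool_rot: [-0.0, 0.634, 0.773, 0.0]
force: [-0.3, 1.4, 0.2]
finger_gap: -0.003
```

```bash
python3 -m handwheel '[{"linear":[0.2,-1,0],"spin":0},{"linear":[0,0,0],"spin":0}]' 0
python3 -m handwheel '[{"linear":[0.2,-1,0],"spin":0},{"linear":[0,0,0],"spin":0}]' 0
```

```text
time: 15.1
position: [0.5156, -0.2002, 0.0263]
tool_rot: [-0.0, 0.634, 0.773, 0.0]
force: [-0.1, 2.7, 0.7]
finger_gap: 0.003
time: 15.3
position: [0.5155, -0.2001, 0.0263]
tool_rot: [-0.001, 0.634, 0.773, 0.001]
force: [-1.7, 5.5, 2.5]
finger_gap: 0.006
```

```bash
python3 -m handwheel '[{"linear":[0.3,-1.5,0],"spin":0},{"linear":[0,0,0],"spin":0},{"linear":[0,0,0],"spin":0}]' 0
python3 -m handwheel '[{"linear":[-1.5,7,0],"spin":0},{"linear":[0,0,30],"spin":0},{"linear":[0,0,45],"spin":0},{"linear":[-5,25,30],"spin":0},{"linear":[-5,25,30],"spin":0},{"linear":[0,0,0],"spin":0},{"linear":[0,0,0],"spin":0}]' 0
python3 - <<'E'
from h import *
im,d=get_image("wrist"); cv2.imwrite("pics/w7.png",im)
o=get_obs();print(o["time"],o["position"],o["force"])
im2,_=get_image("scene")
a=cv2.resize(im2[130:320,130:400],None,fx=2,fy=2)
b=im[:384,80:480];a=a[:380,:];h=max(a.shape[0],b.shape[0])
pad=lambda i:cv2.copyMakeBorder(i,0,h-i.shape[0],0,0,cv2.BORDER_CONSTANT)
cv2.imwrite("pics/f7.png",cv2.resize(np.hstack([pad(a),pad(b)]),None,fx=.85,fy=.85,interpolation=cv2.INTER_AREA))
for r in spot_point("wrist","check_weight")[:2]+[]: print(r["conf"],w("wrist",r["xyz"]))
E
```

```text
time: 15.6
position: [0.5155, -0.2001, 0.0263]
tool_rot: [-0.002, 0.634, 0.774, 0.002]
force: [-1.6, 9.6, 4.3]
finger_gap: -0.002
time: 16.3
position: [0.5056, -0.1466, 0.1622]
tool_rot: [0.002, 0.634, 0.773, -0.0]
force: [-0.6, 0.1, -0.6]
finger_gap: -0.003
16.35 [ 0.50481796 -0.14665568  0.16111172] [-0.02533837  0.55299058 -0.30400783]
0.73 [ 0.78073203 -0.16977703 -0.00498351]
0.57 [ 0.62312297 -0.17393422  0.05960132]
```

View pics/f7.png

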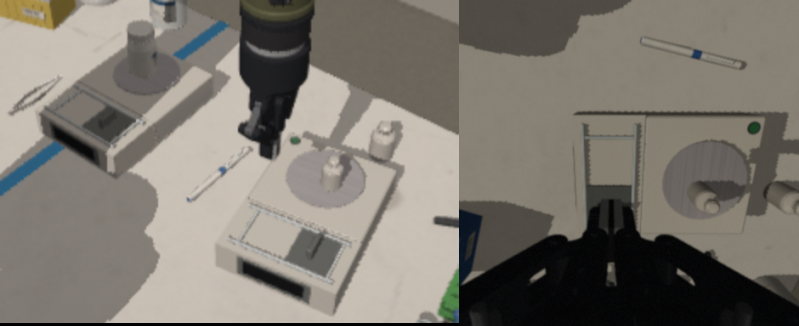

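The final view shows the cover shut over the well, the weight standing on the pan, and balance_b and the pen unchanged. The 9.6 N push gave no more travel, so the cover is on its shut stop.

```bash
python3 -c "
from plant import *
print(hand_in())"
```

```text
the job is handed in; nothing more can be done
None
```

The calibration key on balance_a (the right-hand balance) was pressed and released in the order asked. The job was handed in at about 16.5 s of the 51 s allowed; no verdict was given.

- **Opening:** I pushed the cover open by its tab to about 60 mm, which leaves the well fully clear.
- **Pressing:** I pressed the key to its hard stop and held it at about 14.5 N for at least 2.4 s. The key's spring takes only about 4 N at the bottom, and extra push gave no more travel. I then let it come up and drew the fingers out.
- **Closing:** I pushed the cover back against its shut stop. There was no further travel at 9.6 N. I then drew back clear of everything.

**What disagreed:** The first push missed, passing over the tab without touching it. The real fingertips sit about 40–42 mm above the reported TCP, which I found from the wrist depth and the scene picture. I corrected for it, and the height at which the key bottomed out agreed.

**Last checks:** The final pictures show the cover shut and the check weight standing on its pan, found within about 4 mm of where it was first seen, which is the finder's accuracy. The other balance, its bottle, the pen and the tweezers look unmoved. The key coming back up was not seen directly, because the cover now hides it.

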